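# Lid the desk canisters in the attic study

### The arm

A 7-joint arm with a two-finger parallel gripper is mounted at the origin on the work surface. World frame = base frame: x ahead of the robot, y to its left, z up, the work surface at z = 0. Lengths are in m, angles in rad, forces in N, time in s.
With the tool pointing down it reaches from about 0.425 to 0.8 m from the base axis. Payload 8.3 kg.
Tool frame: the origin (TCP) lies on the centre line of the jaws, within the pads' length; the fingertips stand 17 mm ahead of it and the grasp point (between the pads) lies 2 mm behind it; z points along the fingers, y is the line along which they close (so a half turn about z gives the same grasp; the last joint's range is limited). The gripper opens to 85 mm and grips with 20 to 120 N. Pads are 22 mm wide; open, the fingers measure 114 mm over their backs; the gripper's body (76 mm by 85 mm) begins 54 mm behind the grasp point. The pads swing forward as they close: fully open they stand 13 mm farther back than shut.
Start: joints at [1.12, 0.383, 0.016, 1.37, -0.006, 1.388, -0.046], TCP at [0.236, -0.579, 0.248] pointing down, gripper open.
Joint ranges: [-2.95, 2.95], [-0.25, 2.06], [-1.52, 1.56], [0.18, 2.33], [-1.44, 4.58], [0.02, 2.06], [-3.01, 3.01]. Speed limits (rad/s): [2.39, 2.39, 3.01, 3.01, 3.14, 3.14, 3.14].

### API

Orientations are given as a unit quaternion [x, y, z, w].
In Python, from station import env gives the robot as it stands.
- The arm moves only by the shell command python3 -m jog 'ROWS' [FORCE]. ROWS is text: rows parted by semicolons, each of 7 numbers parted by spaces: the opening, from 0 (shut) to 1 (fully open), then the shift along the tool's x, y, z in m, then the turn, a rotation vector about the tool's x, y, z in rad. A call has 1 to 10 rows; each row shifts and turns the commanded pose from where the row before left it, along the tool's axes as they then stand; what a row does not reach is not made up. A row lasts 1/10 s, in which the tool goes at most 50 mm and 8.59 degrees, less where a joint would pass 70% of its speed; a pose out of reach is approached as far as the arm can. A call is refused whole if a number of a shift passes 0.05 or a number of a turn 0.15, either way. A call with a gripper value outside its range is refused whole. The fingers move at their own pace and stop on an object; FORCE is the grip in N (left out, the last holds). Time passes only in rows, so rows that do not move let the fingers close. It gives the time, the measured TCP pose, the force, the opening and the grip force at its end, in the units of the state.
- env.observe(): the state, without advancing time (a new reading comes with each control period).
- env.camera(name): name is "side" or "top" or "wrist"; returns a dict with "color" (384x512x3 uint8, red, green, blue), "depth" (384x512 float32, m along the optical axis (not along the pixel's ray), 0 where there is no reading), "intrinsics" (3x3 intrinsics, pixels), "k1" (the pictures are not rectified: a ray, as slopes to the right and down, at radius r is drawn at 1 + k1 r^2 times it, then the intrinsics apply), "eye" and "orientation" of the camera in the world; the wrist camera has in their place "mount" (4x4, takes a point from camera to tool coordinates, whose origin is the TCP and whose axes are the flange's). Camera axes: x right, y up, looking along -z (the intrinsics and any distortion apply to the point x, -y, -z); pixel columns grow to the right and rows downward; lengths in m; the calibration is good to about 2 mm. A picture is of the moment at which its call begins: read the wrist's pose just before it.
- env.job_done(): hands the job in; it is judged then, once.
Trained networks look in a picture, given as the dict that the camera call returned (one of the last four; its "shot" number tells which), for a name from the list of things; names that differ only in an ending like _2 or _b are one class to them, and where a whole thing is asked for, a point or a joint stands for the part that bears it (a point fixed in the world has none). Each returns a list of dicts, best first, with "confidence" (0 to 1); they miss things now and then, are a little off and sometimes report something else, mostly with a low value. They report only what shows in the picture. A call takes as long as a camera call. They do not tell look-alikes from the thing itself.
- env.recognise(picture, target): "position" ([column, row] in pixels, amid what is visible of it).
The state is a dict: "t": time; "joints": joint angles; "qd": joint speeds; "joint_torque": joint torques, N m; "ee_pos": TCP position; "orientation": TCP orientation; "force": force on the tool from outside, world axes, zero at the start; "wrist_torque": the same for the moment, N m; "opening": opening from 0.0 (shut) to 1.0 (fully open); "grip_force": force on a finger pad.
Only numpy, scipy, OpenCV 4.12 (cv2) and the standard library are available. Lean on these libraries where they do the work, as an engineer would, in place of code of your own. Each camera call takes 0.05 s, during which the arm holds its last target. There are 200 camera calls.

### The job

Put the four wooden lids that lie about on the desk back on the white canisters, each on the one it fits, plug down in the mouth and fully home, with the rim covered all round. Set them on gently, without dropping any, leave the canisters standing where they are, and do not disturb the mug or the pen pot.

Things in the scene. Friction and masses are not known exactly. Their poses are not given: they have to be found in the camera images.
- canister_big: white ceramic canister, open, round, 110 mm outside diameter, 90 mm tall, walls 5 mm, so its mouth is 100 mm across; a roll or two of tape inside. About 0.5 kg, loose. Origin at the centre of its underside, z up; it stands upright on the desk at z = 0.
- canister_small: white ceramic canister, open, round, 80 mm outside diameter, 70 mm tall, walls 5 mm, so its mouth is 70 mm across; paper clips inside. About 0.3 kg, loose. Origin at the centre of its underside, z up; it stands upright on the desk at z = 0.
- canister_square: white ceramic canister, open, square, 90 x 90 mm outside, 80 mm tall, walls 5 mm, so its mouth is 80 x 80 mm; erasers inside. About 0.4 kg, loose. Origin at the centre of its underside, z up; it stands upright on the desk at z = 0.
- canister_long: white ceramic canister, open, oblong, 120 mm long (its x axis) x 70 mm wide (its y axis), 60 mm tall, walls 5 mm, so its mouth is 110 x 60 mm; short pens inside. About 0.4 kg, loose. Origin at the centre of its underside, z up; it stands upright on the desk at z = 0.
- lid_big: brown wooden round lid: flange 110 mm diameter, plug 91 mm diameter tapering to 79. Flange 10 mm thick, plug 12 mm deep; in the centre of its top a round knob 22 mm across, 24 mm high. Origin: centre of the plug's underside, z up: flange top at 22 mm, grip top at 46 mm. Lies plug down; 0.12 kg. Fully home: flange on the rim, origin 78 mm above the canister's.
- lid_small: brown wooden round lid: flange 80 mm diameter, plug 62 mm diameter tapering to 50. Flange 10 mm thick, plug 12 mm deep; in the centre of its top a round knob 22 mm across, 24 mm high. Origin: centre of the plug's underside, z up: flange top at 22 mm, grip top at 46 mm. Lies plug down; 0.06 kg. Fully home: flange on the rim, origin 58 mm above the canister's.
- lid_square: brown wooden square lid: flange 90 x 90 mm, plug 74 x 74 mm tapering to 62 x 62. Flange 10 mm thick, plug 12 mm deep; in the centre of its top a square knob 22 x 22 mm, sides parallel to the lid's, 24 mm high. Origin: centre of the plug's underside, z up: flange top at 22 mm, grip top at 46 mm. Lies plug down; 0.10 kg. Fully home: flange on the rim, origin 68 mm above the canister's.
- lid_long: brown wooden oblong lid: flange 120 mm (its x) by 70 mm (its y), plug 104 x 54 mm tapering to 92 x 42. Flange 10 mm thick, plug 12 mm deep; in the centre of its top a bar grip 50 mm long (x), 14 mm thick (y), 24 mm high. Origin: centre of the plug's underside, z up: flange top at 22 mm, grip top at 46 mm. Lies plug down; 0.11 kg. Fully home: flange on the rim, origin 48 mm above the canister's.
- mug: blue ceramic mug, 80 mm diameter, 95 mm tall, handle to its +y side reaching 77 mm from its axis; origin at the centre of its underside, z up. A bystander.
- pen_pot: dark steel pen pot, 74 mm diameter, 100 mm tall, with pencils that reach up to 160 mm; it has no lid. Origin at the centre of its underside, z up. A bystander.
Mind the look-alikes: they are no part of the job. What is shaped like the lid_square but purple or red is not meant.

How it is judged:
By the outcome, as a careful person would: the job done as asked, in the order asked, and still so for the second after the job is handed in, with the robot touching nothing.
It also fails if it takes over 125 s, if anything falls off the work surface, if the arm or the gripper's body presses on something with over 40 N, if the wrist force passes 120 N, or if a joint passes its speed limit or range.

## Working session

There is one attempt and no reset: what is moved stays moved. The work goes in short steps, Python scripts to look and compute and a shell command to move; the robot and the scene stay as the last step left them, time stands still between calls to the robot, and variables do not carry over. Pictures are saved under pics/ and viewed, at most 14 in all, crops included, and the job is handed in when it is done.

```bash
ls; mkdir -p pics
python3 - <<'E'
from station import env
import cv2,numpy as np
s=env.observe();print(s)
for n in("top","side"):
    p=env.camera(n);cv2.imwrite(f"pics/{n}0.png",p["color"][:,:,::-1]);print(n,p["intrinsics"],p["k1"],p["eye"],p["orientation"])
    np.savez(f"{n}0.npz",**{k:v for k,v in p.items()})
    for t in ["canister_big","canister_small","canister_square","canister_long","lid_big","lid_small","lid_square","lid_long","mug","pen_pot"]:
        print(t,[(np.round(r["position"]),round(r["confidence"],2)) for r in env.recognise(p,t)])
E
```

```text
pics
{'t': 0.0, 'joints': array([ 1.12009672,  0.38424558,  0.01638434,  1.3711272 , -0.00630556,
        1.38816263, -0.04653102]), 'qd': array([ 8.80824984e-04, -1.06208519e-03, -1.14439140e-03,  2.20473294e-04,
       -2.03440307e-04,  8.72345016e-05, -5.53146224e-04]), 'joint_torque': array([-8.65348611e-04, -6.27601790e+01,  8.43785238e-01, -3.71818757e+01,
        1.64264871e-02,  1.43831686e-02,  3.33101286e-05]), 'ee_pos': array([ 0.23620785, -0.57816489,  0.24728647]), 'orientation': array([ 9.81257673e-01,  1.92697908e-01, -1.97703004e-04, -9.25849540e-04]), 'force': array([ 0.29980699, -1.23060575,  0.63988072]), 'wrist_torque': array([ 0.01987715, -0.00222025, -0.00637137]), 'grip_force': 0.0, 'opening': 1.002692865003413}
top [[458.33099204   0.         262.01549835]
 [  0.         458.33099204 190.45278197]
 [  0.           0.           1.        ]] -0.07752423942221083 [0.53491386 0.0059393  1.29843823] [-0.01669911  0.02565576  0.71397093 -0.69950585]
canister_big [(array([296., 176.]), 0.9), (array([348., 255.]), 0.19)]
canister_small [(array([172., 266.]), 0.75)]
ca
[... 524 characters left out ...]
69733 [0.01990754 0.71252253 1.1926887 ] [-0.11938226  0.31568664  0.87658345 -0.34306162]
canister_big [(array([279., 175.]), 0.66)]
canister_small [(array([261., 279.]), 0.92)]
canister_square [(array([310., 201.]), 0.6), (array([198., 295.]), 0.41)]
canister_long [(array([210., 250.]), 0.81), (array([311., 204.]), 0.43)]
lid_big [(array([350., 193.]), 0.62)]
lid_small [(array([314., 163.]), 0.54), (array([314., 202.]), 0.34)]
lid_square [(array([162., 216.]), 0.94), (array([155., 282.]), 0.91), (array([201., 186.]), 0.79), (array([240., 209.]), 0.65)]
lid_long [(array([275., 231.]), 0.93)]
mug [(array([197., 298.]), 0.57)]
pen_pot [(array([361., 145.]), 0.81), (array([265., 278.]), 0.28)]
```

View pics/top0.png

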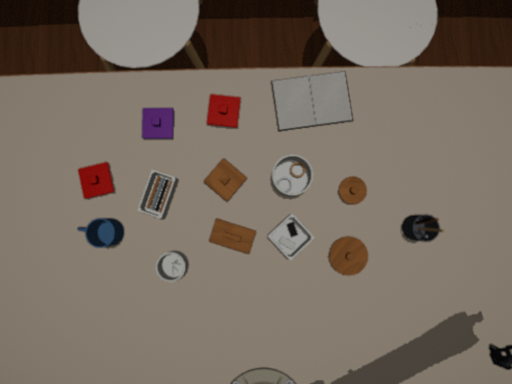

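View pics/side0.png

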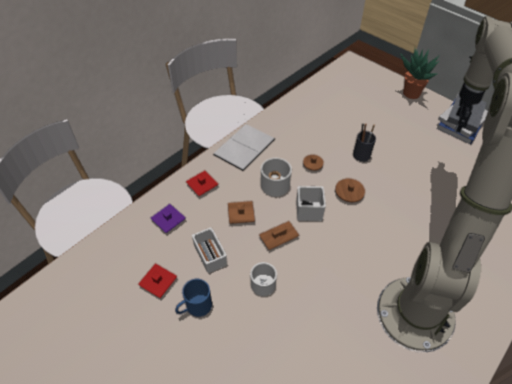

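```bash
cat > h.py <<'E'
import numpy as np,cv2
from scipy.spatial.transform import Rotation as R
def rays(p):
    K=np.array(p["intrinsics"]);k=float(p["k1"]);h,w=p["depth"].shape
    u,v=np.meshgrid(np.arange(w),np.arange(h))
    q=cv2.undistortPoints(np.stack([u,v],-1).reshape(-1,1,2).astype(float),K,np.array([k,0,0,0.]))
    return q.reshape(h,w,2)
def world(p,T=None):
    "HxWx3 world points; T camera->world 4x4"
    if T is None:
        T=np.eye(4);T[:3,:3]=R.from_quat(p["orientation"]).as_matrix();T[:3,3]=p["eye"]
    q=rays(p);d=p["depth"]
    P=np.dstack([q[...,0]*d,-q[...,1]*d,-d])
    return P@T[:3,:3].T+T[:3,3]
def wristT(s,p):
    T=np.eye(4);T[:3,:3]=R.from_quat(s["orientation"]).as_matrix();T[:3,3]=s["ee_pos"]
    return T@np.array(p["mount"])
E
python3 - <<'E'
from h import *
p=dict(np.load("top0.npz"));W=world(p);c=p["color"].astype(int)
flat=W[200:230,250:270].reshape(-1,3);print("desk z",W[300:340,100:250,2].mean(),W[300:340,100:250,2].std())
t={"cbig":(292,177,.09),"csm":(172,266,.07),"csq":(290,237,.08),"clong":(157,194,.06),"lsq":(226,180,.022),"llong":(233,236,.022),"lsm":(352,190,.022),"lbig":(348,256,.022),"mug":(105,232,.095),"pot":(420,228,.1),"red":(223,112,.022),"purp":(157,124,.022)}
for n,(u,v,h) in t.items():
    sl=np.s_[v-32:v+33,u-32:u+33]
    w=W[sl].reshape(-1,3);m=(abs(w[:,2]-h)<.012)&(p["depth"][sl].ravel()>0)
    if n[0]=="l": m&=(w[:,2]>.010)
    q=w[m].astype(np.float32);r=cv2.minAreaRect(q[:,:2]*1000)
    print(n,m.sum(),"z",np.median(q[:,2]).round(4),"cen",q[:,:2].mean(0).round(4),"rect",np.round(r[0],1),np.round(r[1],1),round(r[2],1))
E
```

```text
desk z 0.004382262226181369 0.0837451656399261
cbig 261 z 0.0881 cen [ 0.6496 -0.0923] rect [648.6 -91.2] [106.8 106.5] 32.7
csm 201 z 0.0676 cen [0.4093 0.2394] rect [410.3 239.2] [76.2 78.6] 28.9
csq 263 z 0.0786 cen [ 0.483  -0.0854] rect [483.1 -83.7] [88.8 90. ] 41.6
clong 331 z 0.0583 cen [0.6064 0.2776] rect [606.6 277.3] [ 72.3 120.5] 69.8
lsq 957 z 0.0209 cen [0.6447 0.0912] rect [645.4  91.7] [90.7 90.1] 48.6
llong 983 z 0.0208 cen [0.4869 0.0733] rect [486.7  73.7] [120.   69.8] 71.2
lsm 585 z 0.0208 cen [ 0.6074 -0.2639] rect [ 607.4 -264.7] [79.2 78.1] 70.3
lbig 1160 z 0.0209 cen [ 0.4248 -0.2466] rect [ 425.2 -246.7] [107.5 108.8] 26.6
mug 213 z 0.0925 cen [0.5053 0.42  ] rect [504.7 420.2] [77.1 78.7] 34.1
pot 185 z 0.0978 cen [ 0.4989 -0.4392] rect [ 499.  -440.9] [71.2 72.1] 21.8
red 928 z 0.0211 cen [0.8406 0.0927] rect [842.4  93.3] [90.7 91.6] 82.8
purp 936 z 0.021 cen [0.8084 0.2803] rect [810.  282.7] [92.5 89.7] 89.7
```

```bash
cat > plan.py <<'E'
import sys
from h import *
from station import env
s=env.observe();Rm=R.from_quat(s["orientation"]).as_matrix()
a=np.degrees(np.arctan2(Rm[1,0],Rm[0,0]))
t=np.array([float(v) for v in sys.argv[1:4]])
d=Rm.T@(t-s["ee_pos"])
print("t",round(s["t"],2),"pos",s["ee_pos"].round(4),"yaw",a.round(2),"tilt",np.degrees(np.arccos(-Rm[2,2])).round(2),"F",s["force"].round(1),"q7",s["joints"][6].round(2),"open",round(s["opening"],2))
print("tool shift total",d.round(4),"rows",int(np.ceil(abs(d).max()/.04)),"per row",(d/np.ceil(abs(d).max()/.04)).round(4))
E
python3 plan.py .425 -.2466 .245
```

```text
t 1.1 pos [ 0.2364 -0.5786  0.2483] yaw 22.22 tilt 0.0 F [0.8 0.3 0. ] q7 -0.05 open 1.0
tool shift total [ 0.3002 -0.236   0.0033] rows 8 per row [ 0.0375 -0.0295  0.0004]
```

```bash
python3 -m jog '0.6 .0375 -.0295 0 0 0 0;0.6 .0375 -.0295 0 0 0 0;0.6 .0375 -.0295 0 0 0 0;0.6 .0375 -.0295 0 0 0 0;0.6 .0375 -.0295 0 0 0 0;0.6 .0375 -.0295 0 0 0 0;0.6 .0375 -.0295 0 0 0 0;0.6 .0375 -.0295 0 0 0 0;0.6 0 0 0 0 0 0;0.6 0 0 0 0 0 0' 30; python3 plan.py .425 -.2466 .11
python3 - <<'E'
from station import env
from h import *
s=env.observe();p=env.camera("wrist");cv2.imwrite("pics/w0.png",p["color"][:,:,::-1]);print(p["mount"])
W=world(p,wristT(s,p));print(np.nanmin(p["depth"]))
m=(abs(W[...,2]-.021)<.006)&(p["depth"]>0)&(np.hypot(W[...,0]-.425,W[...,1]+.2466)<.09)
q=W[m][:,:2].astype(np.float32)*1000;print(m.sum(),cv2.minEnclosingCircle(q))
m=(abs(W[...,2]-.045)<.004)&(p["depth"]>0)&(np.hypot(W[...,0]-.425,W[...,1]+.2466)<.03)
q=W[m][:,:2].astype(np.float32)*1000;print(m.sum(),cv2.minEnclosingCircle(q) if m.any() else 0)
E
```

```text
t: 2.1
ee_pos: [0.4255, -0.2455, 0.2485]
orientation: [0.981, 0.194, 0.0, 0.0]
force: [-0.8, -0.2, 0.4]
opening: 0.597
grip_force: 0.0
t 2.1 pos [ 0.4255 -0.2455  0.2485] yaw 22.41 tilt 0.03 F [-0.8 -0.2  0.4] q7 -0.74 open 0.6
tool shift total [-0.0009  0.0007  0.1385] rows 4 per row [-0.0002  0.0002  0.0346]
[[ 1.09904977e-03  9.64513703e-01  2.64030506e-01  6.83660042e-02]
 [ 9.99999305e-01 -1.17240674e-03  1.20263993e-04  5.83122466e-05]
 [ 4.25547415e-04  2.64030191e-01 -9.64514322e-01 -1.26297620e-01]
 [ 0.00000000e+00  0.00000000e+00  0.00000000e+00  1.00000000e+00]]
0.0
5544 ((426.7102355957031, -246.8385772705078), 54.94691848754883)
259 ((426.6552429199219, -246.9594268798828), 10.81879997253418)
```

View pics/w0.png

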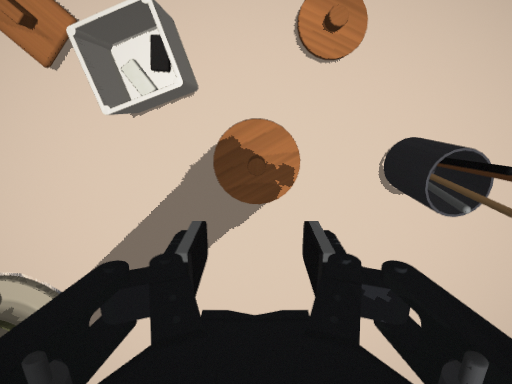

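Wrist view: lid_big is at about (256,160), ahead of the open fingers, with square canister top-left, pen pot right. Fits the estimate to 1.5 mm.

```bash
python3 plan.py .4266 -.2469 .055|tail -1
python3 -m jog '0.6 0.0005 0.0015 .04 0 0 0;0.6 0 0 .04 0 0 0;0.6 0 0 .04 0 0 0;0.6 0 0 .04 0 0 0;0.6 0 0 .02 0 0 0;0.6 0 0 .0135 0 0 0;0.6 0 0 0 0 0 0' ; python3 plan.py .4266 -.2469 .052
python3 -m jog '0 0 0 0 0 0 0;0 0 0 0 0 0 0;0 0 0 0 0 0 0;0 0 0 0 0 0 0;0 0 0 0 0 0 0;0 0 0 0 0 0 0;0 0 0 0 0 0 0' 40; python3 plan.py .4266 -.2469 .052
python3 - <<'E'
from station import env
from h import *
p=env.camera("wrist");cv2.imwrite("pics/w1.png",p["color"][:,:,::-1])
E
```

```text
tool shift total [0.0018 0.0006 0.1934] rows 5 per row [0.0004 0.0001 0.0387]
t: 2.85
ee_pos: [0.4244, -0.2485, 0.0533]
orientation: [0.981, 0.192, -0.001, -0.001]
force: [-1.1, 0.2, 0.3]
opening: 0.597
grip_force: 0.0
t 2.85 pos [ 0.4244 -0.2485  0.0533] yaw 22.1 tilt 0.18 F [-1.1  0.2  0.3] q7 -0.8 open 0.6
tool shift total [ 0.0027 -0.0006  0.0013] rows 1 per row [ 0.0027 -0.0006  0.0013]
t: 3.55
ee_pos: [0.4268, -0.2486, 0.0565]
orientation: [0.981, 0.193, 0.001, 0.001]
force: [-1.1, -1.4, 6.6]
opening: 0.223
grip_force: 39.0
t 3.55 pos [ 0.4268 -0.2486  0.0565] yaw 22.21 tilt 0.18 F [-1.1 -1.4  6.6] q7 -0.8 open 0.22
tool shift total [ 0.0004 -0.0017  0.0045] rows 1 per row [ 0.0004 -0.0017  0.0045]
```

View pics/w1.png

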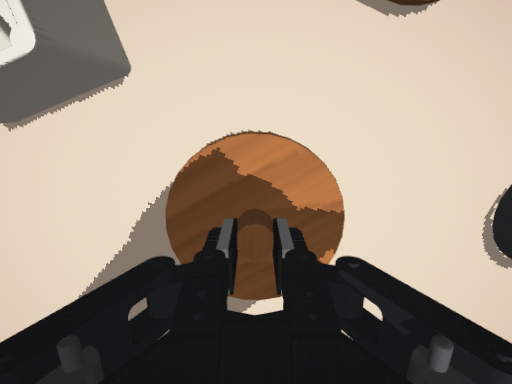

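Wrist view: the pads (220–290, 225–290) hold the knob in the middle of lid_big. Lift slowly and go above canister_big.

```bash
python3 -m jog '0 0 0 -.01 0 0 0;0 0 0 -.02 0 0 0;0 0 0 -.04 0 0 0;0 0 0 -.04 0 0 0;0 0 0 -.04 0 0 0;0 0 0 -.04 0 0 0;0 0 0 0 0 0 0;0 0 0 0 0 0 0'; python3 plan.py .649 -.0917 .25
```

```text
t: 4.4
ee_pos: [0.4263, -0.2479, 0.2463]
orientation: [0.981, 0.193, 0.001, 0.001]
force: [0.2, 0.6, -2.4]
opening: 0.222
grip_force: 39.3
t 4.4 pos [ 0.4263 -0.2479  0.2463] yaw 22.24 tilt 0.16 F [ 0.2  0.6 -2.4] q7 -0.74 open 0.22
tool shift total [ 0.2653 -0.0602 -0.0034] rows 7 per row [ 0.0379 -0.0086 -0.0005]
```

```bash
cat > ws.py <<'E'
import sys
from h import *
from station import env
# ws.py x y h rad [z tol]: wrist look at rim plane z=h near x,y ; and held lid flange in tool frame
x,y,h,rad=map(float,sys.argv[1:5])
s=env.observe();p=env.camera("wrist");T=wristT(s,p);W=world(p,T);ok=p["depth"]>0
if len(sys.argv)>5: cv2.imwrite(sys.argv[5],p["color"][:,:,::-1])
def fit(m,P):
    q=P[m][:,:2].astype(np.float32)*1000
    if len(q)<20: print("none",len(q));return
    c,r=cv2.minEnclosingCircle(q);b=cv2.minAreaRect(q)
    print(len(q),"circ",np.round(c,1),round(r,1),"rect",np.round(b[0],1),np.round(b[1],1),round(b[2],1))
m=ok&(abs(W[...,2]-h)<.005)&(np.hypot(W[...,0]-x,W[...,1]-y)<rad)
m=cv2.morphologyEx(m.astype(np.uint8),cv2.MORPH_OPEN,np.ones((2,2)))>0
print("rim/flange world:");fit(m,W)
C=p["color"].astype(int);Q=(W-s["ee_pos"])@R.from_quat(s["orientation"]).as_matrix()
m=ok&(Q[...,2]>.005)&(Q[...,2]<.05)&(C[...,0]>C[...,2]*1.4)&(np.hypot(Q[...,0],Q[...,1])<.08)
print("held flange, tool frame:",np.median(Q[m][:,2]).round(4) if m.any() else None);fit(m,Q)
E
python3 -m jog '0 .0379 -.0086 0 0 0 0;0 .0379 -.0086 0 0 0 0;0 .0379 -.0086 0 0 0 0;0 .0379 -.0086 0 0 0 0;0 0 0 0 0 0 0;0 0 0 0 0 0 0'; python3 ws.py .649 -.0917 .09 .075 pics/w2.png;  python3 plan.py .649 -.0917 .25
```

```text
t: 5.0
ee_pos: [0.5529, -0.1573, 0.2428]
orientation: [0.981, 0.194, -0.002, -0.001]
force: [-0.5, -1.7, -1.3]
opening: 0.226
grip_force: 39.3
rim/flange world:
1929 circ [660.8 -79.2] 72.5 rect [650.2 -92.8] [108.6 140.3] 45.9
held flange, tool frame: 0.034
18453 circ [-0.1  0.1] 55.1 rect [1.4 1.2] [105.6 108.8] 38.1
t 5.05 pos [ 0.5524 -0.1587  0.2432] yaw 22.24 tilt 0.18 F [ 0.8 -0.4 -1.6] q7 -1.04 open 0.22
tool shift total [ 0.1148 -0.0254 -0.0071] rows 3 per row [ 0.0383 -0.0085 -0.0024]
```

View pics/w2.png

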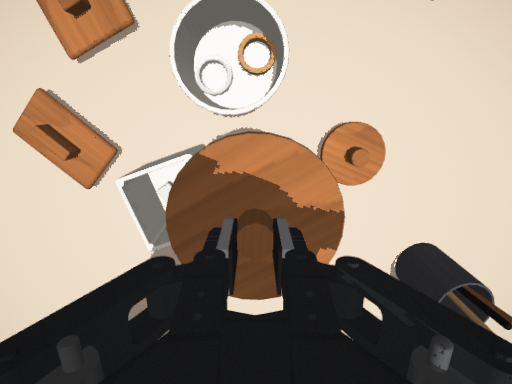

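Wrist view: lid hangs centred at (255,215); canister_big's mouth at (229,54) is clear. Refit the rim with a tighter window.

```bash
sed -i 's/^print("rim\/fl/n_,L,st,_c=cv2.connectedComponentsWithStats(m.astype(np.uint8));m=L==1+np.argmax(st[1:,4])\n&/' ws.py; python3 ws.py .6495 -.092 .09 .062
python3 -m jog '0 .0379 -.0086 0 0 0 0;0 .0379 -.0086 0 0 0 0;0 .0379 -.0086 0 0 0 0;0 0 0 0 0 0 0;0 0 0 0 0 0 0;0 0 0 0 0 0 0';  python3 plan.py .650 -.092 .15
```

```text
rim/flange world:
1904 circ [661.  -80.3] 72.6 rect [650.8 -93.3] [107.9 138. ] 45.2
held flange, tool frame: 0.034
18465 circ [-0.1  0.3] 55.1 rect [ 1.4 -0.5] [108.3 106. ] 51.5
t: 5.7
ee_pos: [0.6478, -0.0939, 0.2448]
orientation: [0.982, 0.191, -0.0, 0.001]
force: [0.6, -0.1, -1.0]
opening: 0.225
grip_force: 39.3
t 5.7 pos [ 0.6478 -0.0939  0.2448] yaw 22.08 tilt 0.08 F [ 0.6 -0.1 -1. ] q7 -1.2 open 0.23
tool shift total [ 0.0029 -0.001   0.0948] rows 3 per row [ 0.001  -0.0003  0.0316]
```

```bash
sed -i 's/^m=cv2.morph.*$/m\&=cv2.morphologyEx(m.astype(np.uint8),cv2.MORPH_OPEN,np.ones((3,3)))>0/' ws.py
python3 -m jog '0 .0025 -.001 .03 0 0 0;0 0 0 .03 0 0 0;0 0 0 .02 0 0 0;0 0 0 .015 0 0 0;0 0 0 0 0 0 0;0 0 0 0 0 0 0';  python3 plan.py .650 -.092 .134; python3 plan.py .650 -.092 .134
```

```text
t: 6.3
ee_pos: [0.6507, -0.0907, 0.1509]
orientation: [0.981, 0.192, 0.0, 0.0]
force: [0.4, 0.5, -0.4]
opening: 0.22
grip_force: 39.4
t 6.3 pos [ 0.6507 -0.0907  0.1509] yaw 22.16 tilt 0.06 F [ 0.4  0.5 -0.4] q7 -1.22 open 0.22
tool shift total [-0.0012  0.0009  0.0169] rows 1 per row [-0.0012  0.0009  0.0169]
t 6.3 pos [ 0.6507 -0.0907  0.1509] yaw 22.16 tilt 0.06 F [ 0.4  0.5 -0.4] q7 -1.22 open 0.22
tool shift total [-0.0012  0.0009  0.0169] rows 1 per row [-0.0012  0.0009  0.0169]
```

```bash
python3 -m jog '0 -.0005 .0005 .005 0 0 0;0 0 0 .004 0 0 0;0 0 0 .003 0 0 0;0 0 0 .002 0 0 0;0 0 0 0 0 0 0';python3 -m jog '0 0 0 .001 0 0 0;0 0 0 .001 0 0 0;0 0 0 0 0 0 0' | egrep "ee_pos|force"
python3 -m jog '0 0 0 .001 0 0 0;0 0 0 0 0 0 0' | egrep "ee_pos|force"
```

```text
t: 6.8
ee_pos: [0.6502, -0.0904, 0.1354]
orientation: [0.981, 0.193, -0.0, -0.0]
force: [0.2, 0.0, -1.7]
opening: 0.222
grip_force: 39.3
ee_pos: [0.6506, -0.0905, 0.1346]
force: [-1.8, 0.1, 3.6]
grip_force: 39.9
ee_pos: [0.6506, -0.0905, 0.1345]
force: [-5.3, 1.2, 10.5]
grip_force: 40.5
```

Contact at the expected height (0.134). Release and lift.

```bash
python3 -m jog '0 0 0 -.001 0 0 0;.3 0 0 0 0 0 0;.5 0 0 0 0 0 0;.6 0 0 0 0 0 0;.6 0 0 0 0 0 0;.6 0 0 -.02 0 0 0;.6 0 0 -.04 0 0 0;.6 0 0 -.04 0 0 0;.6 0 0 0 0 0 0' | egrep "ee_pos|force|opening"; python3 ws.py .650 -.092 .10 .065; python3 plan.py .609 -.2642 .245
```

```text
ee_pos: [0.6531, -0.0904, 0.2409]
force: [0.4, 0.2, 1.1]
opening: 0.597
grip_force: 0.0
rim/flange world:
9093 circ [650.4 -90.2] 55.2 rect [650.9 -90.2] [109.3 108.8] 46.3
held flange, tool frame: None
none 0
t 8.25 pos [ 0.6521 -0.0905  0.2377] yaw 22.22 tilt 0.39 F [-0.4  0.4 -0.2] q7 -1.2 open 0.6
tool shift total [-0.1056  0.1446 -0.0075] rows 4 per row [-0.0264  0.0361 -0.0019]
```

```bash
python3 -m jog '.6 -.0264 .0361 -.002 0 0 0;.6 -.0264 .0361 -.002 0 0 0;.6 -.0264 .0361 -.002 0 0 0;.6 -.0264 .0361 -.002 0 0 0;.6 0 0 0 0 0 0;.6 0 0 0 0 0 0' | egrep "ee_pos|force|opening"; python3 ws.py .609 -.264 .022 .06; python3 plan.py .609 -.2642 .056
```

```text
ee_pos: [0.6062, -0.2659, 0.2404]
force: [-0.5, 0.8, -0.5]
opening: 0.6
grip_force: 0.0
rim/flange world:
2927 circ [ 610.  -264.6] 40.0 rect [ 610.3 -264.5] [78.9 78.7] 80.0
held flange, tool frame: None
none 0
t 8.9 pos [ 0.607  -0.2637  0.2407] yaw 22.21 tilt 0.1 F [0.6 1.4 0.3] q7 -0.91 open 0.6
tool shift total [0.0018 0.0016 0.1847] rows 5 per row [0.0004 0.0003 0.0369]
```

```bash
python3 -m jog '.6 .0025 .002 .04 0 0 0;.6 0 0 .04 0 0 0;.6 0 0 .04 0 0 0;.6 0 0 .04 0 0 0;.6 0 0 .015 0 0 0;.6 0 0 .009 0 0 0;.6 0 0 0 0 0 0;.6 0 0 0 0 0 0' | egrep "ee_pos|force|opening"; python3 plan.py .610 -.2646 .056
python3 -m jog '0 0 0 0 0 0 0;0 0 0 0 0 0 0;0 0 0 0 0 0 0;0 0 0 0 0 0 0;0 0 0 0 0 0 0;0 0 0 0 0 0 0' 40| egrep "ee_pos|force|opening"; python3 ws.py .610 -.2646 .022 .06
```

```text
ee_pos: [0.6117, -0.2651, 0.06]
force: [-0.3, -1.2, 0.7]
opening: 0.604
grip_force: 0.0
t 9.7 pos [ 0.6117 -0.2651  0.06  ] yaw 22.25 tilt 0.18 F [-0.3 -1.2  0.7] q7 -0.95 open 0.6
tool shift total [-0.0015 -0.0011  0.0039] rows 1 per row [-0.0015 -0.0011  0.0039]
ee_pos: [0.6112, -0.2651, 0.0594]
force: [-0.9, 0.5, 6.5]
opening: 0.214
grip_force: 38.9
rim/flange world:
6799 circ [ 609.7 -265.2] 39.9 rect [ 620. -261.] [57.1 79.4] 21.6
held flange, tool frame: 0.0365
9233 circ [-1.5 -0.5] 40.0 rect [ 0.2 -0.2] [76.3 77.4] 44.9
```

```bash
python3 -m jog '0 0 0 -.01 0 0 0;0 0 0 -.02 0 0 0;0 0 0 -.04 0 0 0;0 0 0 -.04 0 0 0;0 0 0 -.04 0 0 0;0 0 0 -.035 0 0 0;0 0 0 0 0 0 0;0 0 0 0 0 0 0'| egrep "ee_pos|force|opening"; python3 plan.py .43 .115 .245
```

```text
ee_pos: [0.6106, -0.2652, 0.2443]
force: [-0.7, -0.2, -1.3]
opening: 0.217
grip_force: 39.2
t 11.15 pos [ 0.6106 -0.2652  0.2443] yaw 22.21 tilt 0.13 F [-0.7 -0.2 -1.3] q7 -0.91 open 0.22
tool shift total [-0.0234 -0.4203 -0.0015] rows 11 per row [-0.0021 -0.0382 -0.0001]
```

```bash
python3 -m jog '0 -.0023 -.042 0 0 0 0;0 -.0023 -.042 0 0 0 0;0 -.0023 -.042 0 0 0 0;0 -.0023 -.042 0 0 0 0;0 -.0023 -.042 0 0 0 0;0 -.0023 -.042 0 0 0 0;0 -.0023 -.042 0 0 0 0;0 -.0023 -.042 0 0 0 0;0 -.0023 -.042 0 0 0 0;0 -.0023 -.042 0 0 0 0'| egrep "ee_pos|force|opening";python3 -m jog '0 0 0 0 0 0 0;0 0 0 0 0 0 0'| egrep "ee_pos|force|opening"; python3 ws.py .411 .239 .07 .055; python3 plan.py .411 .239 .15
```

```text
ee_pos: [0.4283, 0.116, 0.2415]
force: [1.0, 0.8, -0.1]
opening: 0.217
grip_force: 39.2
ee_pos: [0.4292, 0.1154, 0.2419]
force: [-0.3, -0.4, -0.9]
opening: 0.216
grip_force: 39.2
rim/flange world:
1247 circ [412.3 240.5] 40.3 rect [412.1 240.2] [78.9 78.4] 69.5
held flange, tool frame: 0.0364
9210 circ [-1.5 -0.7] 40.1 rect [ 0.3 -0.4] [76.4 77.1] 45.1
t 12.4 pos [0.4297 0.1143 0.2419] yaw 22.22 tilt 0.1 F [ 0.2 -0.9 -0.8] q7 -1.52 open 0.22
tool shift total [ 0.03   -0.1226  0.0919] rows 4 per row [ 0.0075 -0.0306  0.023 ]
```

```bash
python3 plan.py .4139 .2405 .245 | tail -1; python3 -m jog '0 .011 -.0305 0 0 0 0;0 .011 -.0305 0 0 0 0;0 .0105 -.0305 0 0 0 0;0 0 -.0305 0 0 0 0;0 0 0 .03 0 0 0;0 0 0 .03 0 0 0;0 0 0 .02 0 0 0;0 0 0 .015 0 0 0;0 0 0 0 0 0 0;0 0 0 0 0 0 0'| egrep "ee_pos|force|opening"; python3 plan.py .4139 .2405 .1165
```

```text
tool shift total [ 0.0331 -0.1229 -0.0032] rows 4 per row [ 0.0083 -0.0307 -0.0008]
ee_pos: [0.4146, 0.2393, 0.1476]
force: [0.1, 0.3, -0.5]
opening: 0.22
grip_force: 39.3
t 13.4 pos [0.4146 0.2393 0.1476] yaw 22.11 tilt 0.07 F [ 0.1  0.3 -0.5] q7 -1.9 open 0.22
tool shift total [-0.0001 -0.0014  0.0311] rows 1 per row [-0.0001 -0.0014  0.0311]
```

```bash
python3 -m jog '0 0 -.0007 .01 0 0 0;0 0 0 .008 0 0 0;0 0 0 .006 0 0 0;0 0 0 .003 0 0 0;0 0 0 .001 0 0 0;0 0 0 0 0 0 0'| egrep "ee_pos|force|opening"; python3 -m jog '0 0 0 .001 0 0 0;0 0 0 .001 0 0 0;0 0 0 0 0 0 0' | egrep "ee_pos|force"
python3 -m jog '0 0 0 .001 0 0 0;0 0 0 0 0 0 0' | egrep "ee_pos|force"
```

```text
ee_pos: [0.4138, 0.241, 0.1198]
force: [-0.2, 0.2, -0.3]
opening: 0.215
grip_force: 39.3
ee_pos: [0.414, 0.2411, 0.118]
force: [-0.6, 0.3, 0.3]
grip_force: 39.4
ee_pos: [0.414, 0.2414, 0.1173]
force: [-1.4, 1.0, 4.6]
grip_force: 40.0
```

```bash
python3 -m jog '0 0 0 .0005 0 0 0;.3 0 0 -.0005 0 0 0;.5 0 0 0 0 0 0;.6 0 0 0 0 0 0;.6 0 0 0 0 0 0;.6 0 0 -.02 0 0 0;.6 0 0 -.04 0 0 0;.6 0 0 -.04 0 0 0;.6 0 0 -.025 0 0 0;.6 0 0 0 0 0 0' | egrep "ee_pos|force|opening"; python3 ws.py .412 .2405 .08 .055; python3 plan.py .4875 .0735 .245
```

```text
ee_pos: [0.4154, 0.242, 0.2456]
force: [1.0, 0.6, 0.8]
opening: 0.599
grip_force: 0.0
rim/flange world:
3877 circ [412.9 241.6] 39.9 rect [412.8 241.8] [78.5 78.5] 22.1
held flange, tool frame: None
none 0
t 15.55 pos [0.4146 0.2414 0.2434] yaw 22.21 tilt 0.2 F [-0.8 -0.4  0.1] q7 -1.84 open 0.6
tool shift total [ 0.004   0.1829 -0.0016] rows 5 per row [ 0.0008  0.0366 -0.0003]
```

```bash
python3 -m jog '.6 .0008 .0366 0 0 0 0;.6 .0008 .0366 0 0 0 0;.6 .0008 .0366 0 0 0 0;.6 .0008 .0366 0 0 0 0;.6 .0008 .0366 0 0 0 0'| egrep "ee_pos";  python3 -m jog '.6 0 0 0 0 0 -.1425;.6 0 0 0 0 0 -.1425;.6 0 0 0 0 0 -.1425;.6 0 0 0 0 0 -.1425;.6 0 0 0 0 0 -.1425;.6 0 0 0 0 0 -.1425;.6 0 0 0 0 0 0;.6 0 0 0 0 0 0'| egrep "ee_pos|force|opening"; python3 ws.py .4875 .0735 .022 .08 pics/w3.png; python3 plan.py .4875 .0735 .058
```

```text
ee_pos: [0.4865, 0.0714, 0.2403]
ee_pos: [0.4863, 0.0728, 0.2408]
force: [-0.2, -0.1, -0.3]
opening: 0.598
grip_force: 0.0
rim/flange world:
4846 circ [488.9  76.6] 67.4 rect [489.   76.9] [119.  70.] 71.0
held flange, tool frame: None
none 0
t 16.9 pos [0.4864 0.0729 0.2411] yaw 70.97 tilt 0.07 F [ 0.4 -0.6  0.6] q7 -0.62 open 0.6
tool shift total [0.001  0.001  0.1831] rows 5 per row [0.0002 0.0002 0.0366]
```

View pics/w3.png

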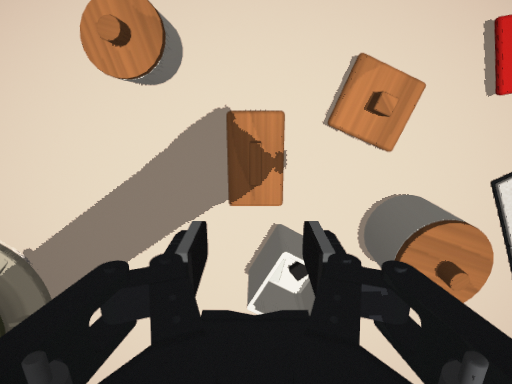

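Lid_long lies square to the jaws at (256,158); the lids on big (right, 445,260) and small (123,35) are seated flat.

```bash
python3 -m jog '.6 .0045 .0012 .04 0 0 0;.6 0 0 .04 0 0 0;.6 0 0 .04 0 0 0;.6 0 0 .04 0 0 0;.6 0 0 .015 0 0 0;.6 0 0 .01 0 0 0;.6 0 0 0 0 0 0;.6 0 0 0 0 0 0' | egrep "ee_pos|force|opening"
python3 -m jog '0 0 0 0 0 0 0;0 0 0 0 0 0 0;0 0 0 0 0 0 0;0 0 0 0 0 0 0;0 0 0 0 0 0 0;0 0 0 0 0 0 0;0 0 0 0 0 0 0' 50| egrep "ee_pos|force|opening"; python3 ws.py .489 .0769 .022 .08
python3 -m jog '0 0 0 -.01 0 0 0;0 0 0 -.02 0 0 0;0 0 0 -.04 0 0 0;0 0 0 -.04 0 0 0;0 0 0 -.04 0 0 0;0 0 0 -.035 0 0 0;0 0 0 0 0 0 0;0 0 0 0 0 0 0'| egrep "ee_pos|force|opening";python3 ws.py .489 .0769 .022 .08; python3 plan.py .608 .279 .245
```

```text
ee_pos: [0.49, 0.0771, 0.0577]
force: [0.4, 0.5, -0.4]
opening: 0.597
grip_force: 0.0
ee_pos: [0.4897, 0.0771, 0.0577]
force: [-1.9, -0.2, 6.2]
opening: 0.137
grip_force: 48.8
rim/flange world:
11430 circ [494.8  92.4] 53.1 rect [495.  93.] [83.5 70.3] 71.2
held flange, tool frame: 0.0343
14512 circ [ 2.5 -0. ] 63.9 rect [-1.  0.] [119.2  70.1] 0.2
ee_pos: [0.4896, 0.077, 0.2429]
force: [-0.7, -0.4, -2.4]
opening: 0.143
grip_force: 49.1
t 19.3 pos [0.4889 0.0767 0.2416] yaw 71.2 tilt 0.02 F [ 0.3 -0.2 -1.8] q7 -0.63 open 0.14
tool shift total [ 0.2298  0.0475 -0.0035] rows 6 per row [ 0.0383  0.0079 -0.0006]Traceback (most recent call last):
  File "ws.py", line 15, in <module>
    n_,L,st,_c=cv2.connectedComponentsWithStats(m.astype(np.uint8));m=L==1+np.argmax(st[1:,4])
                                                                           ~~~~~~~~~^^^^^^^^^^
    return _wrapfunc(a, 'argmax', axis=axis, out=out, **kwds)
    return bound(*args, **kwds)
ValueError: attempt to get argmax of an empty sequence
```

```bash
python3 plan.py .595 .147 .245|tail -1
```

```text
tool shift total [ 0.1007  0.0778 -0.0035] rows 3 per row [ 0.0336  0.0259 -0.0012]
```

```bash
python3 -m jog '0 .0252 .0195 -.001 0 0 0;0 .0252 .0195 -.001 0 0 0;0 .0252 .0195 -.001 0 0 0;0 .0252 .0195 0 0 0 0;0 0 0 0 0 0 -.1406;0 0 0 0 0 0 -.1406;0 0 0 0 0 0 -.1406;0 0 0 0 0 0 -.1406;0 0 0 0 0 0 -.1406'|egrep ee_pos
python3 -m jog '0 0 0 0 0 0 -.1406;0 0 0 0 0 0 -.1406;0 0 0 0 0 0 -.1406;0 0 0 0 0 0 -.1406;0 0 0 0 0 0 -.1406;0 0 0 0 0 0 -.1406;0 0 0 0 0 0 0;0 0 0 0 0 0 0'| egrep "ee_pos|force|opening"; python3 ws.py .608 .279 .06 .08 pics/w4.png; python3 plan.py .608 .279 .245
```

```text
ee_pos: [0.5948, 0.147, 0.2427]
ee_pos: [0.5952, 0.147, 0.2435]
force: [0.1, 0.4, -1.1]
opening: 0.142
grip_force: 49.2
rim/flange world:
1870 circ [608.7 278.1] 67.5 rect [608.6 278.2] [ 71.2 119.8] 69.8
held flange, tool frame: 0.0342
14476 circ [ 0.6 -0.2] 64.0 rect [-2.8 -0.3] [119.1  70.2] 0.1
t 21.05 pos [0.5953 0.147  0.2439] yaw 159.61 tilt 0.09 F [-0.2  0.3 -1.4] q7 0.64 open 0.14
tool shift total [ 0.0341  0.1281 -0.0012] rows 4 per row [ 0.0085  0.032  -0.0003]
```

View pics/w4.png

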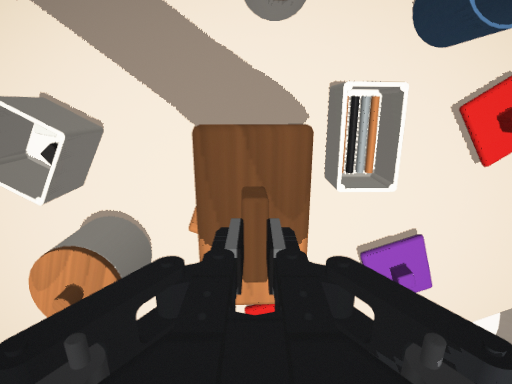

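Wrist view: canister_long at (367,137) is parallel to the held lid (193–312 wide); fits.

```bash
python3 -m jog '0 .009 .032 0 0 0 0;0 .009 .032 0 0 0 0;0 .009 .032 0 0 0 0;0 .009 .032 0 0 0 0;0 0 0 .03 0 0 0;0 0 0 .03 0 0 0;0 0 0 .03 0 0 0;0 0 0 .02 0 0 0;0 0 0 0 0 0 0;0 0 0 0 0 0 0' 60| egrep "ee_pos|force|opening"; python3 plan.py .6061 .2795 .1043; python3 ws.py .608 .279 .06 .08
```

```text
ee_pos: [0.606, 0.2799, 0.1351]
force: [0.1, 0.3, -0.1]
opening: 0.136
grip_force: 62.9
t 22.05 pos [0.606  0.2799 0.1351] yaw 159.74 tilt 0.02 F [ 0.1  0.3 -0.1] q7 0.4 open 0.14
tool shift total [-0.0003 -0.0003  0.0308] rows 1 per row [-0.0003 -0.0003  0.0308]
rim/flange world:
157 circ [555.5 304.8] 15.9 rect [555.5 304.8] [31.7  1.9] 69.9
held flange, tool frame: 0.0343
14306 circ [0.6 0.1] 64.1 rect [-3.1 -0.1] [ 69.8 119.6] 90.0
```

```bash
python3 -m jog '0 0 0 .01 0 0 0;0 0 0 .008 0 0 0;0 0 0 .006 0 0 0;0 0 0 .003 0 0 0;0 0 0 .001 0 0 0;0 0 0 0 0 0 0'| egrep "ee_pos|force|opening"; python3 -m jog '0 0 0 .001 0 0 0;0 0 0 .001 0 0 0;0 0 0 0 0 0 0' | egrep "ee_pos|force"
python3 -m jog '0 0 0 .001 0 0 0;0 0 0 0 0 0 0' | egrep "ee_pos|force"
```

```text
ee_pos: [0.6061, 0.2798, 0.107]
force: [0.0, 0.4, -1.6]
opening: 0.132
grip_force: 62.9
ee_pos: [0.6063, 0.2801, 0.106]
force: [-3.1, -2.9, 5.6]
grip_force: 63.8
ee_pos: [0.6064, 0.2804, 0.1058]
force: [-3.6, -2.9, 9.6]
grip_force: 64.2
```

```bash
python3 -m jog '0 0 0 -.0005 0 0 0;.3 0 0 0 0 0 0;.4 0 0 0 0 0 0;.6 0 0 0 0 0 0;.6 0 0 0 0 0 0;.6 0 0 -.02 0 0 0;.6 0 0 -.04 0 0 0;.6 0 0 -.04 0 0 0;.6 0 0 -.035 0 0 0;.6 0 0 0 0 0 0' | egrep "ee_pos|force|opening"; python3 ws.py .608 .279 .07 .08 pics/w5.png
python3 - <<'E'
from h import *
from station import env
p=env.camera("top");W=world(p);C=p["color"].astype(int)
for n,x,y,h,r in(("big",.649,-.091,.1,.054),("small",.411,.24,.08,.039),("long",.607,.278,.07,.064)):
    m=(np.hypot(W[...,0]-x,W[...,1]-y)<r)&(abs(W[...,2]-h)<.011)&(C[...,0]>C[...,2]*1.4);q=W[m]
    A=np.c_[q[:,:2]-[x,y],np.ones(len(q))];f=np.linalg.lstsq(A,q[:,2],rcond=None)[0];b=cv2.minAreaRect(q[:,:2].astype(np.float32)*1000)
    print(n,len(q),"z",f[2].round(4),"tilt deg",np.degrees(f[:2]).round(2),np.round(b[0],1),np.round(b[1],1),round(b[2],1))
cv2.imwrite("pics/top1.png",p["color"][:,:,::-1])
E
python3 plan.py .647 .0925 .245
```

```text
ee_pos: [0.6074, 0.2816, 0.2455]
force: [-0.9, 0.6, 1.0]
opening: 0.599
grip_force: 0.0
rim/flange world:
6079 circ [608.9 278.8] 67.2 rect [608.3 278.9] [ 70.2 118.5] 69.7
held flange, tool frame: None
none 0
big 1257 z 0.099 tilt deg [-0.05 -0.07] [648.8 -90.3] [105.5 106.2] 88.1
small 0 z 0.0 tilt deg [0. 0.] [0. 0.] [0. 0.] 0.0
long 664 z 0.0688 tilt deg [-0.22  0.2 ] [611.7 276.2] [ 71.3 110.1] 69.6
t 24.3 pos [0.6062 0.2801 0.2401] yaw 159.83 tilt 0.1 F [-0.6  0.4 -0.5] q7 0.45 open 0.6
tool shift total [-0.103  -0.1621 -0.005 ] rows 5 per row [-0.0206 -0.0324 -0.001 ]
```

View pics/w5.png

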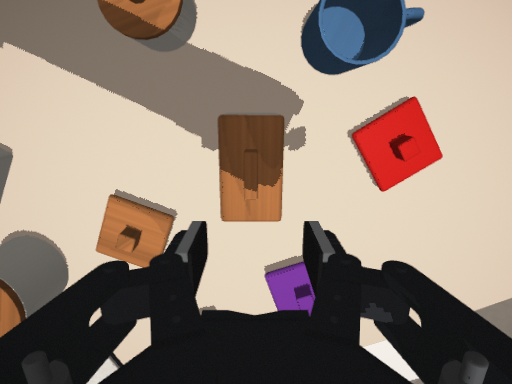

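Lid_long sits flush on its canister (251,167). Now lid_square (brown, 135,232).

```bash
python3 -m jog '.6 -.0206 -.0324 -.001 0 0 0;.6 -.0206 -.0324 -.001 0 0 0;.6 -.0206 -.0324 -.001 0 0 0;.6 -.0206 -.0324 -.001 0 0 0;.6 -.0206 -.0324 -.001 0 0 0;.6 0 0 0 0 0 .1235;.6 0 0 0 0 0 .1235;.6 0 0 0 0 0 .1235;.6 0 0 0 0 0 0;.6 0 0 0 0 0 0'| egrep "ee_pos|force|opening"; python3 ws.py .647 .0925 .022 .075 pics/w6.png;python3 plan.py .647 .0925 .058
```

```text
ee_pos: [0.6464, 0.092, 0.243]
force: [0.8, -1.0, 0.5]
opening: 0.597
grip_force: 0.0
rim/flange world:
4677 circ [646.1  93.6] 61.3 rect [647.   93.7] [90.3 88.8] 48.7
held flange, tool frame: None
none 0
t 25.35 pos [0.6465 0.0921 0.2433] yaw 138.8 tilt 0.08 F [-0.2  0.1 -0.3] q7 0.4 open 0.6
tool shift total [-0.0003  0.0009  0.1853] rows 5 per row [-0.0001  0.0002  0.0371]
```

View pics/w6.png

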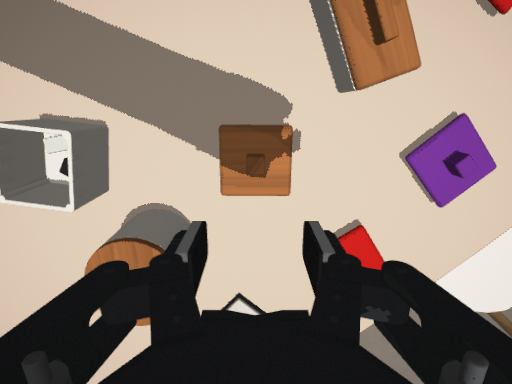

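The brown square lid is at (256,160), aligned with the jaws.

```bash
python3 -m jog '.6 .0007 .0015 .04 0 0 0;.6 0 0 .04 0 0 0;.6 0 0 .04 0 0 0;.6 0 0 .04 0 0 0;.6 0 0 .015 0 0 0;.6 0 0 .011 0 0 0;.6 0 0 0 0 0 0;.6 0 0 0 0 0 0' | egrep "ee_pos|force|opening"
python3 -m jog '0 0 0 0 0 0 0;0 0 0 0 0 0 0;0 0 0 0 0 0 0;0 0 0 0 0 0 0;0 0 0 0 0 0 0;0 0 0 0 0 0 0;0 0 0 0 0 0 0' 60| egrep "ee_pos|force|opening"
python3 -m jog '0 0 0 -.01 0 0 0;0 0 0 -.02 0 0 0;0 0 0 -.04 0 0 0;0 0 0 -.04 0 0 0;0 0 0 -.04 0 0 0;0 0 0 -.035 0 0 0;0 0 0 0 0 0 .06;0 0 0 0 0 0 .064;0 0 0 0 0 0 0;0 0 0 0 0 0 0'| egrep "ee_pos|force|opening";python3 plan.py .564 .030 .245
```

```text
ee_pos: [0.6484, 0.0943, 0.0602]
force: [-0.1, 0.9, 0.9]
opening: 0.6
grip_force: 0.0
ee_pos: [0.6482, 0.0939, 0.0602]
force: [-1.6, -1.5, 5.3]
opening: 0.218
grip_force: 58.5
ee_pos: [0.6471, 0.0938, 0.2437]
force: [0.6, 0.5, -0.1]
opening: 0.221
grip_force: 58.8
t 27.85 pos [0.6471 0.0938 0.2437] yaw 131.61 tilt 0.01 F [ 0.6  0.5 -0.1] q7 0.28 open 0.22
tool shift total [ 0.0075 -0.1045 -0.0013] rows 3 per row [ 0.0025 -0.0348 -0.0004]
```

```bash
python3 -m jog '0 -.0183 -.0363 0 0 0 0;0 -.0183 -.0363 0 0 0 0;0 -.0183 -.0363 0 0 0 0;0 0 0 0 0 0 0;0 0 0 0 0 0 0'| egrep "ee_pos|force|opening"; python3 ws.py .4845 -.0845 .08 .066 pics/w7.png;python3 plan.py .4845 -.0845 .245
```

```text
ee_pos: [0.6018, -0.021, 0.2434]
force: [-0.4, 0.8, -0.5]
opening: 0.225
grip_force: 59.0
rim/flange world:
1980 circ [486.2 -83.3] 61.2 rect [486.1 -83.6] [91.7 89.8] 41.9
held flange, tool frame: 0.0375
14995 circ [5.7 1.9] 58.2 rect [1.  1.4] [89.9 90.1] 90.0
t 28.4 pos [ 0.602  -0.0192  0.2435] yaw 131.53 tilt 0.04 F [-0.9  0.7 -0.8] q7 0.47 open 0.23
tool shift total [ 0.029  -0.1313 -0.0016] rows 4 per row [ 0.0073 -0.0328 -0.0004]
```

View pics/w7.png

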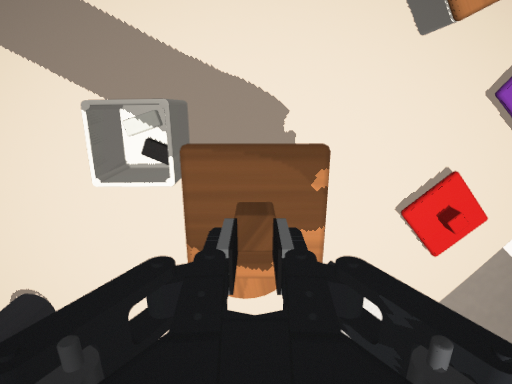

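Canister_square at (132,142) is parallel to the held lid (181–330, top edge 145).

```bash
python3 -m jog '0 .0071 -.0325 0 0 0 0;0 .0071 -.0325 0 0 0 0;0 .0071 -.0325 0 0 0 0;0 .0071 -.0325 0 0 0 0;0 0 0 .03 0 0 0;0 0 0 .03 0 0 0;0 0 0 .025 0 0 0;0 0 0 0 0 0 0;0 0 0 0 0 0 0'| egrep "ee_pos|force|opening"; python3 plan.py .486 -.085 .1275;python3 -m jog '0 0 0 0 0 0 0'| egrep "ee_pos"; python3 plan.py .486 -.085 .1275; python3 ws.py .486 -.0836 .08 .066
```

```text
ee_pos: [0.4864, -0.0827, 0.1589]
force: [0.5, -0.2, 0.1]
opening: 0.222
grip_force: 59.1
t 29.3 pos [ 0.4864 -0.0827  0.1589] yaw 131.67 tilt 0.06 F [ 0.5 -0.2  0.1] q7 0.66 open 0.22
tool shift total [-0.0015 -0.0018  0.0314] rows 1 per row [-0.0015 -0.0018  0.0314]
ee_pos: [0.4871, -0.0834, 0.1599]
t 29.4 pos [ 0.4871 -0.0834  0.1599] yaw 131.6 tilt 0.13 F [ 0.5 -0.   0.1] q7 0.66 open 0.22
tool shift total [-0.0004 -0.0019  0.0324] rows 1 per row [-0.0004 -0.0019  0.0324]
rim/flange world:
837 circ [458.4 -53. ] 44.1 rect [457.  -51.4] [88.1  4.5] 41.7
held flange, tool frame: 0.0375
14911 circ [5.4 1.9] 58.5 rect [1.  1.4] [89.4 90.1] 0.0
```

```bash
python3 -m jog '0 0 -.0022 .01 0 0 0;0 0 0 .005 0 0 0;0 0 0 .004 0 0 0;0 0 0 .003 0 0 0;0 0 0 .003 0 0 0;0 0 0 0 0 0 0'| egrep "ee_pos|force|opening"; python3 -m jog '0 0 0 .002 0 0 0;0 0 0 .002 0 0 0;0 0 0 0 0 0 0' | egrep "ee_pos|force"
```

```text
ee_pos: [0.484, -0.0858, 0.1329]
force: [1.0, -0.9, -1.3]
opening: 0.219
grip_force: 59.1
ee_pos: [0.4842, -0.0858, 0.1292]
force: [-0.4, 0.1, -1.1]
grip_force: 59.2
```

```bash
python3 -m jog '0 0 0 .001 0 0 0;0 0 0 0 0 0 0' | egrep "ee_pos|force"; python3 -m jog '0 0 0 .001 0 0 0;0 0 0 0 0 0 0' | egrep "ee_pos|force"
```

```text
ee_pos: [0.4844, -0.0857, 0.1284]
force: [0.2, 0.2, -0.1]
grip_force: 59.3
ee_pos: [0.4845, -0.0858, 0.1281]
force: [-3.8, 0.6, 8.4]
grip_force: 60.4
```

Home. Release, rise, move aside and check.

```bash
python3 -m jog '0 0 0 -.0005 0 0 0;.3 0 0 0 0 0 0;.4 0 0 0 0 0 0;.6 0 0 0 0 0 0;.6 0 0 0 0 0 0;.6 0 0 -.02 0 0 0;.6 0 0 -.04 0 0 0;.6 0 0 -.04 0 0 0;.6 0 0 -.02 0 0 0;.6 0 0 0 0 0 0' | egrep "ee_pos|force|opening"; python3 ws.py .485 -.084 .09 .066; python3 plan.py .42 -.36 .26
```

```text
ee_pos: [0.4859, -0.0858, 0.251]
force: [-0.5, -0.3, -0.9]
opening: 0.598
grip_force: 0.0
rim/flange world:
6693 circ [484.5 -83.5] 61.1 rect [484.7 -83.9] [90.4 89.4] 41.5
held flange, tool frame: None
none 0
t 31.8 pos [ 0.485  -0.0859  0.249 ] yaw 131.48 tilt 0.16 F [ 0.3 -0.5 -0.6] q7 0.73 open 0.6
tool shift total [-0.1623 -0.2302 -0.0109] rows 6 per row [-0.0271 -0.0384 -0.0018]
```

```bash
python3 -m jog '.6 -.0271 -.0384 -.002 0 0 0;.6 -.0271 -.0384 -.002 0 0 0;.6 -.0271 -.0384 -.002 0 0 0;.6 -.0271 -.0384 -.002 0 0 0;.6 -.0271 -.0384 -.002 0 0 0;.6 -.0271 -.0384 -.002 0 0 0;.6 0 0 0 0 0 0;.6 0 0 0 0 0 0' | egrep "ee_pos|force"
python3 - <<'E'
from h import *
from station import env
for cam in("top","side"):
  p=env.camera(cam);W=world(p);C=p["color"].astype(int);cv2.imwrite(f"pics/{cam}2.png",p["color"][:,:,::-1])
  for n,x,y,h,r in(("big",.649,-.091,.1,.054),("small",.411,.24,.08,.039),("long",.607,.278,.07,.064),("square",.484,-.084,.09,.06)):
    m=(np.hypot(W[...,0]-x,W[...,1]-y)<r)&(abs(W[...,2]-h)<.011)&(C[...,0]>C[...,2]*1.4);q=W[m]
    if len(q)<50: print(n,"few");continue
    A=np.c_[q[:,:2]-[x,y],np.ones(len(q))];f=np.linalg.lstsq(A,q[:,2],rcond=None)[0];b=cv2.minAreaRect(q[:,:2].astype(np.float32)*1000)
    print(cam,n,len(q),"z",f[2].round(4),"tilt deg",np.degrees(f[:2]).round(2),np.round(b[0],1),np.round(b[1],1),round(b[2],1))
i=[cv2.imread(f"pics/{c}2.png") for c in("top","side")]
cv2.imwrite("pics/fin.png",np.hstack([i[0][130:330,60:400],i[1][130:330,130:400]]))
E
```

```text
ee_pos: [0.4183, -0.361, 0.2578]
force: [0.9, 1.5, -0.4]
grip_force: 0.0
top big 1253 z 0.0992 tilt deg [0.1  0.01] [648.5 -90.2] [105.5 105.9] 88.8
top small 629 z 0.0791 tilt deg [-0.07  0.33] [411. 240.] [75.  77.1] 88.8
top long 1016 z 0.0689 tilt deg [-0.  -0.1] [607.4 277.7] [ 71.6 119.8] 68.7
top square 1058 z 0.089 tilt deg [-0.6  -0.41] [483.  -84.1] [89.2 89.6] 41.3
side big 501 z 0.0994 tilt deg [0.36 0.43] [647.6 -90.3] [105.3 103.3] 81.4
side small 413 z 0.0805 tilt deg [0.06 0.37] [411.5 242.1] [74.1 73.6] 41.5
side long 607 z 0.0708 tilt deg [-0.43 -1.11] [605.4 280. ] [ 68.  116.6] 69.6
side square 486 z 0.0906 tilt deg [-0.54  0.01] [481.8 -83.6] [86.7 90.6] 39.4
```

View pics/fin.png

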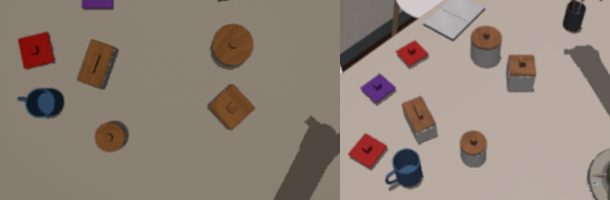

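All four lids show flat and centred on their canisters, in both the top crop (left) and the side crop (right). Their heights match "home" to about 1 mm.

```bash
python3 -c "
from station import env
print(env.job_done())"
```

```text
the job is handed in; nothing more can be done
None
```

All four lids are on their matching canisters, flat and fully home to within about 1 mm in the camera checks; the mug and pen pot were not touched, and the job was handed in at about 33 s of the 125 s allowed.

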